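# Let the foil balls out of the lever dispenser and ease its lid shut

### The arm

A 7-joint arm with a two-finger parallel gripper is mounted at the origin on the work surface. World frame = base frame: x ahead of the robot, y to its left, z up, the work surface at z = 0. Lengths are in m, angles in rad, forces in N, time in s.
With the tool pointing down it reaches from about 0.4 to 0.85 m from the base axis. Payload 6.9 kg.
Tool frame: the origin (TCP) lies at the very end of the fingers, on their centre line; the grasp point (between the pads) lies 19 mm behind it; z points along the fingers, y is the direction in which the jaws open and shut (so a half turn about z gives the same grasp; the last joint's range is limited). The gripper opens to 85 mm and grips with 20 to 120 N. Pads are 22 mm wide; open, the fingers measure 114 mm over their backs; the gripper's body (76 mm by 85 mm) begins 54 mm behind the grasp point. The pads swing forward as they close: fully open they stand 13 mm farther back than shut.
Start: joints at [0.105, 0.507, -0.238, 1.5, 0.126, 1.149, -0.155], TCP at [0.625, -0, 0.231] pointing down, gripper open.
Joint ranges: [-3.08, 3.08], [-0.24, 2.05], [-1.43, 1.35], [0, 2.5], [-1.52, 4.66], [0.17, 1.96], [-2.89, 2.89]. Speed limits (rad/s): [2.39, 2.39, 3.14, 3.14, 3.14, 3.14, 3.14].

### API

Orientations are given as [roll, pitch, yaw] about the fixed x, y, z axes, in that order (R = Rz(yaw) Ry(pitch) Rx(roll)).
In Python, from workcell import arm, kinematics, cams, readout gives the robot as it stands. Calls block until the motion is done:
- arm.goto(position, orientation): joint-space move of the TCP to a pose.
- arm.servo_line(position, vel=0.15, attitude=None, f_stop=None): straight line of the TCP; attitude=None keeps the orientation; vel is the mean speed in m/s. With f_stop (N) it stops when the force on the tool has changed by that much, and returns True; else False.
- arm.move_j(angles): joint-space move.
- arm.move_gripper(opening, effort=None): finger opening in m; effort is the grip in N (None keeps the last); returns when the fingers have stopped.
- arm.pause(seconds).
- kinematics.inverse_kinematics(position, orientation): joint angles nearest the present ones, or None.
- cams.snapshot(name): name is "scene" or "side" or "wrist"; returns the picture (480x640x3 uint8, red, green, blue); there is no depth.
- cams.camera_model(name): a dict with "intrinsics" (3x3 intrinsics, pixels), "extrinsics" (4x4, takes a point from camera to world coordinates); the wrist camera has in their place "mount" (4x4, takes a point from camera to tool coordinates, whose origin is the TCP and whose axes are the flange's). Camera axes: x right, y down, z forward; pixel columns grow to the right and rows downward; lengths in m; the calibration is good to about 2 mm. A picture is of the moment at which its call begins: read the wrist's pose just before it. camera_model takes no time and is no camera call.
A pose or a line that the arm cannot do raises arm.MotionError and nothing moves.
- arm.hand_in(): hands the job in, once; it reports no verdict.
Readings, each from a call of its own:
- readout.get_clock(): time.
- readout.get_joint_positions(): joint angles.
- readout.get_joint_velocities(): joint speeds.
- readout.get_joint_efforts(): joint torques, N m.
- readout.get_position(): TCP position.
- readout.get_eef_rot(): TCP orientation.
- readout.get_force(): force on the tool from outside, world axes, zero at the start.
- readout.get_ft_torque(): the same for the moment, N m.
- readout.get_grip_width(): finger opening in m.
Only numpy, scipy, OpenCV 4.12 (cv2) and the standard library are available. Lean on these libraries where they do the work, as an engineer would, in place of code of your own. Each camera call takes 0.05 s, during which the arm holds its last target.

### The job

Press the dispenser's red lever pad all the way down so that the orange lid lifts, and keep it down until all three gold chocolate balls have rolled out into the white catch tray. Then let the lever up gently, under control, so that the lid closes without slamming, and move clear. Do not touch the lid or the balls, pick nothing up, and leave the things standing around undisturbed.

Things in the scene. Friction and masses are not known exactly. Their poses are not given: they have to be found in the camera images.
- dispenser: Dispenser fixed to the table: steel base plate, white sloping chute (50 mm wide, 120 mm high) in the middle, catch tray in front, white gear housing (140 mm high) on its right, lever beyond. Origin on the table under the chute's centre line; x points from tray back along the chute (away from the robot, turned up to 0.35 rad), y left, z up. Base plate x -208 to 137, y -155 to 80 mm, 8 mm thick.
- tray_mid (a point): Middle of the floor of the white catch tray fixed to the dispenser; it lies at x -123, y 0, z 21 mm in the dispenser's frame. Inside, the tray is 146 mm along x by 136 mm along y; its walls rise to 56 mm above the table (42 mm below the chute). Its floor falls a few degrees away from the chute and to the left, so the balls gather there. Chute lip: x -45, z 47 mm.
- lever (a joint): Lever angle, rad: 0 at rest (up), 0.4 at its stop (fully down). It turns about a line along the dispenser's y axis at x 20, z 120 mm, 168 mm from the pad's middle, so the pad moves about 67 mm, nearly straight down. A spring and the lid push it back up with about 2 to 5 N at the pad. It does not stay down and springs up fast when let go.
- lever_pad (a point): Middle of the upper face of the red lever pad; moves with it. Pad 55 mm along the lever by 50 mm across, 8 mm thick, its free end (toward the robot) tilted 10 degrees up at rest, 13 degrees down when pressed. In the dispenser's frame this point is at x -145, y -125, z 154 mm at rest and z 87 mm fully down. Below is only the base plate. A 12 mm wide arm runs from it back to the gear housing.
- lid (a joint): Angle of the orange lid, rad: 0 closed, 0.9 fully lifted. Geared to the lever (2.25 times the lever angle): it lifts as the lever goes down and falls back as the lever comes up. Let go, it drops at several rad/s, which is a slam. Eased, it stays below 2 rad/s, which is 0.15 m/s at the lever pad.
- lid_front (a point): Upper front edge of the orange hood lid that covers the chute's mouth, 58 mm wide. Hinge at x 20, z 120 mm in the dispenser's frame; this edge is 70 mm in front of it at z 130 mm when closed and at z 180 mm when fully lifted. It is not to be touched.
- ball1_center (a point): Foil-wrapped chocolate ball, gold, 34 mm across, 25 g; this point is its centre. At the start it is in the chute behind the closed lid. It is not to be touched.
- ball2_center (a point): Foil-wrapped chocolate ball, gold, 34 mm across, 25 g; this point is its centre. At the start it is in the chute behind the closed lid. It is not to be touched.
- ball3_center (a point): Foil-wrapped chocolate ball, gold, 34 mm across, 25 g; this point is its centre. At the start it is in the chute behind the closed lid. It is not to be touched.
- jar: Amber glass jar with white cap, 56 mm across, 75 mm tall, beside the lever. Origin under its centre. Leave alone.
- carton: Small brown gift carton with a red band, 90 x 70 x 35 mm, on the dispenser's left. Origin under its centre. Leave alone.
- spatula: Spatula with a wooden handle, about 250 mm long, lying flat. Leave alone.
- mug: Blue mug, 80 mm across, 90 mm tall. Origin under its centre. Leave alone.
- spray: Yellow bottle with red cap, 56 mm across, 170 mm tall. Origin under its centre. Leave alone.
- bowl: Steel bowl, 130 mm across, 55 mm tall. Origin under its centre. Leave alone.

How it is judged:
By the outcome, as a careful person would: the job done as asked, in the order asked, and still so for the second after the job is handed in, with the robot touching nothing.
It also fails if it takes over 38 s, if anything falls off the work surface, if the arm or the gripper's body presses on something with over 40 N, if the wrist force passes 120 N, or if a joint passes its speed limit or range.

## Working session

There is one attempt and no reset: what is moved stays moved. The work goes in short steps, each a Python script; the robot and the scene stay as the last script left them, time stands still between calls to the robot, and variables do not carry over. Pictures are saved under pics/ and viewed, and the job is handed in when it is done.

```bash
mkdir -p pics
python3 - <<'E'
from workcell import arm, kinematics, cams, readout
import cv2,numpy as np
for n in ["scene","side","wrist"]:
    cv2.imwrite(f"pics/{n}0.png",cams.snapshot(n)[:,:,::-1])
    m=cams.camera_model(n); print(n,{k:np.round(v,3).tolist() for k,v in m.items() if k in("intrinsics","extrinsics","mount")})
print(readout.get_clock(),readout.get_eef_rot(),readout.get_force())
E
```

```text
scene {'intrinsics': [[525.169, 0.0, 311.217], [0.0, 525.169, 240.464], [0.0, 0.0, 1.0]], 'extrinsics': [[0.137, 0.696, -0.705, 1.53], [0.99, -0.107, 0.087, -0.168], [-0.015, -0.71, -0.704, 1.099], [0.0, 0.0, 0.0, 1.0]]}
side {'intrinsics': [[550.391, 0.0, 331.077], [0.0, 550.391, 229.293], [0.0, 0.0, 1.0]], 'extrinsics': [[0.863, -0.325, 0.388, 0.059], [-0.506, -0.56, 0.657, -0.87], [0.004, -0.762, -0.647, 0.912], [0.0, 0.0, 0.0, 1.0]]}
wrist {'intrinsics': [[400.336, 0.0, 320.043], [0.0, 400.336, 241.332], [0.0, 0.0, 1.0]], 'mount': [[0.001, -0.961, -0.278, 0.071], [1.0, 0.001, 0.001, 0.0], [-0.001, -0.278, 0.961, -0.144], [0.0, 0.0, 0.0, 1.0]]}
0.15 [-3.14020347e+00  4.99945203e-05  1.57081944e+00] [ 0.92161973 -0.73465778  0.32377155]
```

View pics/scene0.png

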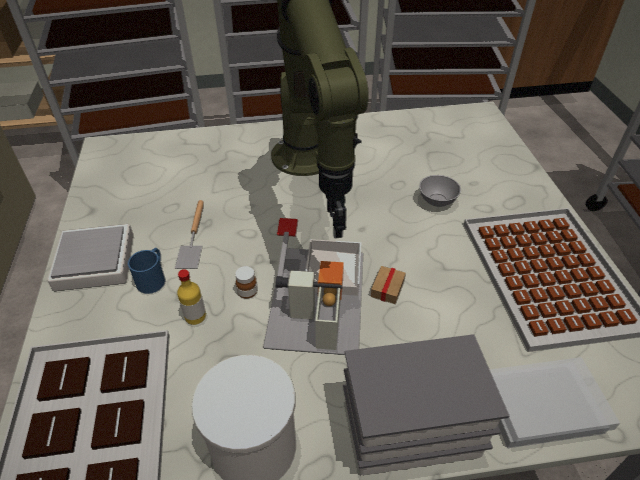

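View pics/side0.png

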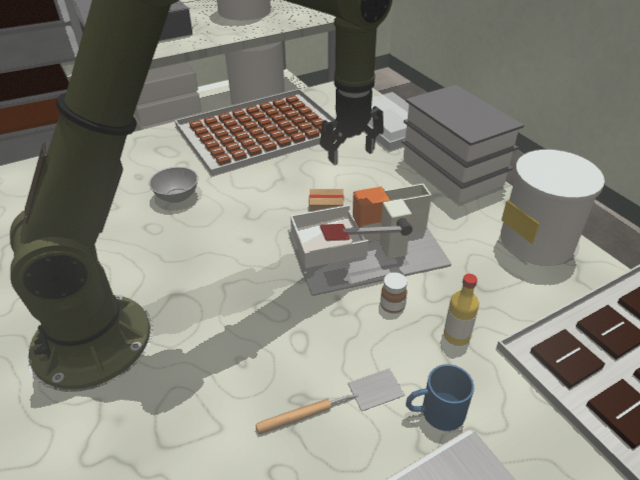

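View pics/wrist0.png

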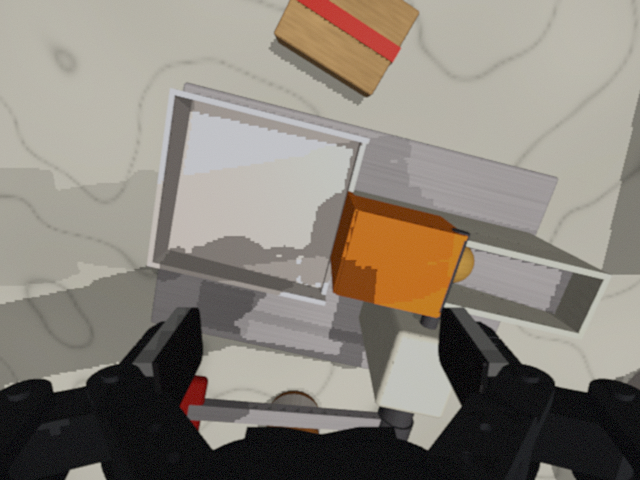

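Run:
```python
import cv2
w=cv2.imread("pics/wrist0.png"); cv2.imwrite("pics/wc.png",cv2.resize(w[70:380,130:630],(800,496),interpolation=cv2.INTER_CUBIC))
s=cv2.imread("pics/scene0.png"); cv2.imwrite("pics/sc.png",cv2.resize(s[205:360,225:425],(800,620),interpolation=cv2.INTER_CUBIC)[:600])
s=cv2.imread("pics/side0.png"); cv2.imwrite("pics/sd.png",cv2.resize(s[170:320,270:470],(800,600),interpolation=cv2.INTER_CUBIC))
```

```text
(no output)
```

View pics/wc.png

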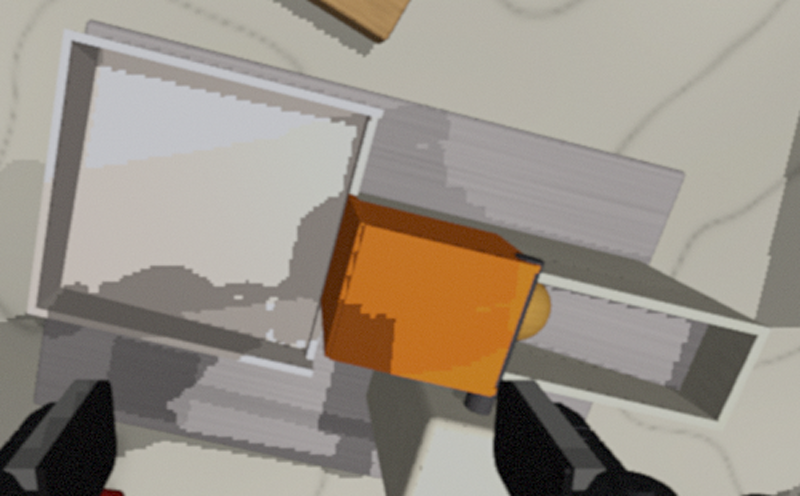

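View pics/sc.png

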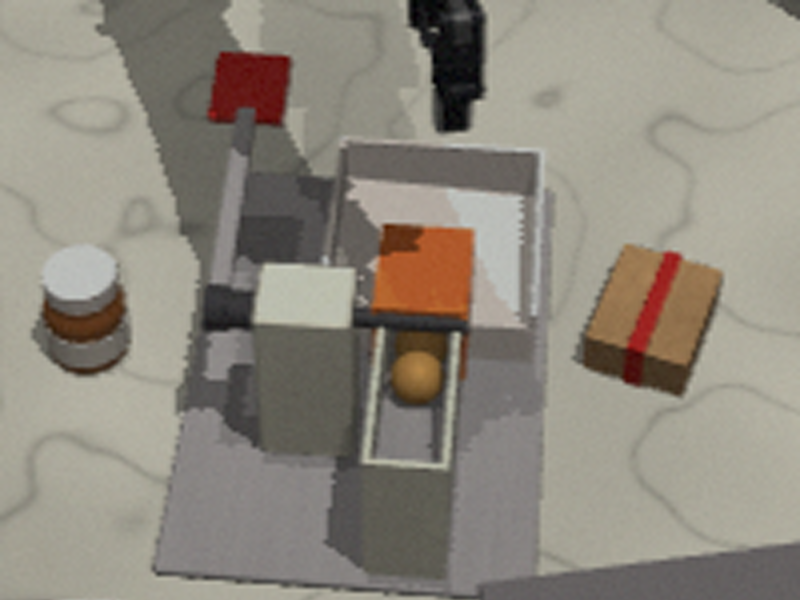

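View pics/sd.png

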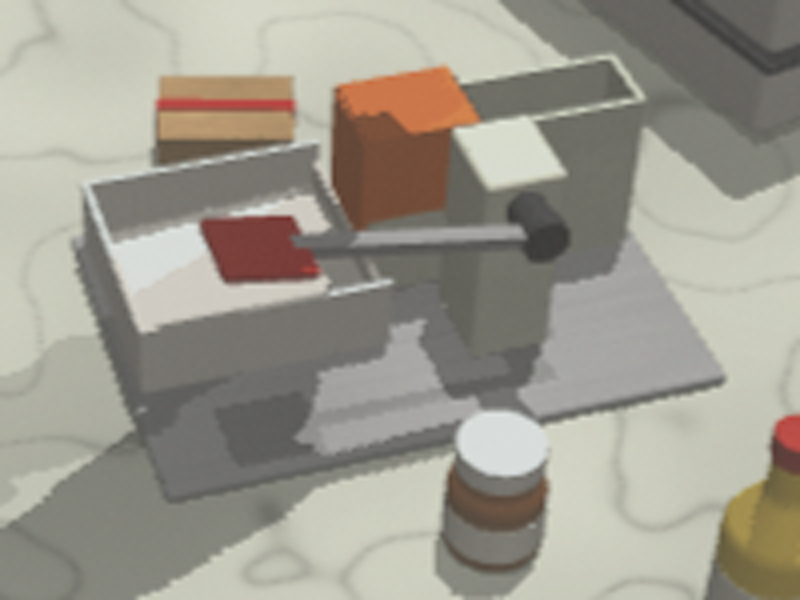

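```bash
cat > h.py <<'E'
import numpy as np
from workcell import arm, kinematics, cams, readout
from scipy.spatial.transform import Rotation as R
def proj(n,P,T=None):
    m=cams.camera_model(n); K=np.array(m["intrinsics"])
    E=np.array(m["extrinsics"]) if T is None else T@np.array(m["mount"])
    p=np.linalg.inv(E)@np.append(P,1); q=K@p[:3]; return q[:2]/q[2]
def tcpT():
    T=np.eye(4);T[:3,3]=readout.get_position();T[:3,:3]=R.from_euler('xyz',readout.get_eef_rot()).as_matrix();return T
def d2w(d,P):
    c,s=np.cos(d[2]),np.sin(d[2]);return np.array([d[0]+c*P[0]-s*P[1],d[1]+s*P[0]+c*P[1],P[2]])
E
python3 - <<'E'
from h import *
from scipy.optimize import least_squares
T=tcpT()
W=lambda u,v:(130+u/1.6,70+v/1.6); S=lambda u,v:(225+u/4,205+v/4); D=lambda u,v:(270+u/4,170+v/4)
obs=[("wrist",W(683,171),(137,80,8)),("wrist",W(90,22),(-208,80,8)),("wrist",W(72,43),(-196,68,56)),("wrist",W(42,310),(-196,-68,56)),
("scene",S(155,572),(137,-155,8)),("scene",S(251,87),(-145,-125,154)),
("side",D(168,500),(-208,-155,8)),("side",D(723,380),(137,-155,8)),("side",D(75,243),(-208,80,8)),("side",D(259,249),(-145,-125,154))]
f=lambda d:np.concatenate([proj(n,d2w(d,np.array(P)/1e3),T if n=="wrist" else None)-uv for n,uv,P in obs])
r=least_squares(f,[0.7,0,-.2],loss='soft_l1')
print(r.x); print(np.round(f(r.x).reshape(-1,2),1))
for P in [(-.145,-.125,.154),(-.145,-.125,.087)]: print(d2w(r.x,P))
E
```

```text
[ 0.69123442 -0.02019183 -0.232599  ]
[[ 3.3  0.2]
 [-3.4 -0.7]
 [ 0.4  0.3]
 [-2.5  0.3]
 [-1.3 -0.8]
 [-1.2 -0.8]
 [ 0.6 -1.4]
 [ 1.9 -2.4]
 [-1.  -2.3]
 [ 1.4 -2.1]]
[ 0.52132577 -0.10840209  0.154     ]
[ 0.52132577 -0.10840209  0.087     ]
```

Run:
```python
from h import *; import cv2
arm.move_gripper(0.0)
arm.goto([0.521,-0.108,0.21],[np.pi,0,1.338])
arm.servo_line([0.521,-0.108,0.175],vel=0.08)
for n in ["scene","side","wrist"]: cv2.imwrite(f"pics/{n}1.png",cams.snapshot(n)[:,:,::-1])
s=cv2.imread("pics/scene1.png")[185:335,215:415]; d=cv2.imread("pics/side1.png")[120:320,270:470]
cv2.imwrite("pics/c1.png",np.hstack([cv2.resize(s,(400,300)),cv2.resize(d,(400,300))]))
print(readout.get_clock(),readout.get_position(),readout.get_force(),readout.get_grip_width())
```

```text
2.3083 [ 0.52148139 -0.10794691  0.17553719] [-0.0039381  -0.31963664  0.63976711] -0.00034485947545761017
```

View pics/c1.png

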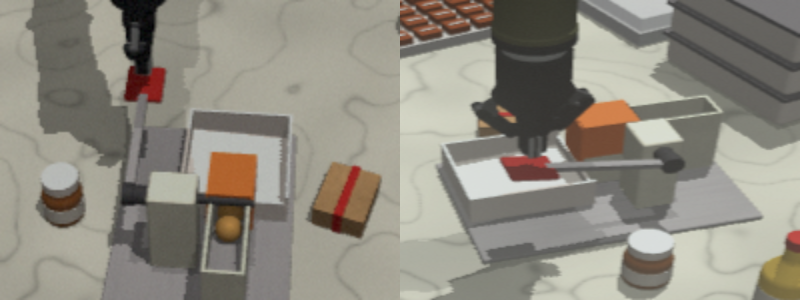

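View pics/wrist1.png

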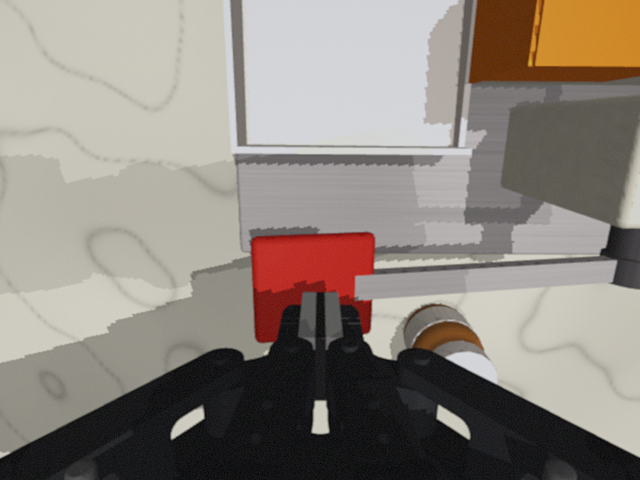

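Run:
```python
from h import *; import cv2
r=arm.servo_line([0.520,-0.108,0.082],vel=0.05,f_stop=15)
print(r,readout.get_position(),readout.get_force(),readout.get_clock())
arm.pause(1.0)
print(readout.get_position(),readout.get_force())
for n in ["scene","side","wrist"]: cv2.imwrite(f"pics/{n}2.png",cams.snapshot(n)[:,:,::-1])
s=cv2.imread("pics/scene2.png")[185:335,215:415]; d=cv2.imread("pics/side2.png")[120:320,270:470]
cv2.imwrite("pics/c2.png",np.hstack([cv2.resize(s,(400,300)),cv2.resize(d,(400,300))]))
```

```text
True [ 0.52134188 -0.10823695  0.08867296] [-1.72516972  0.15001628 11.33926317] 3.875
[ 0.52132405 -0.10822642  0.08867369] [-2.16754239  0.11549829 10.13849006]
```

View pics/c2.png

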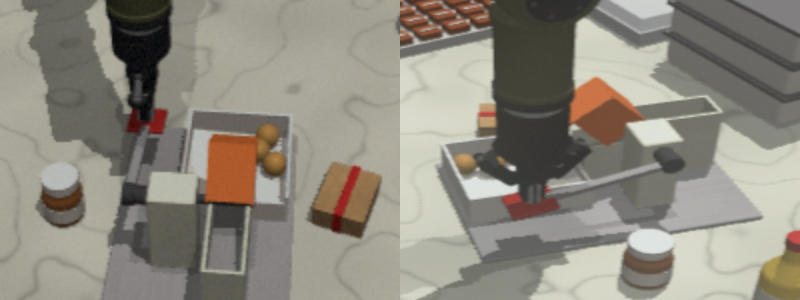

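View pics/wrist2.png

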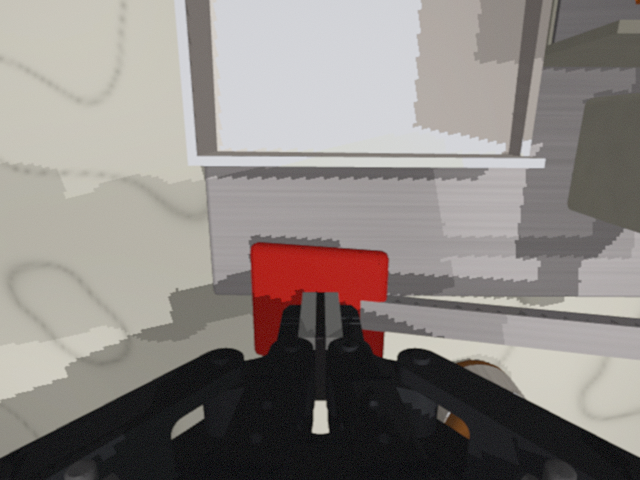

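Run:
```python
from h import *; import cv2
arm.pause(1.5)
s=cams.snapshot("scene")[:,:,::-1][225:325,250:350]
cv2.imwrite("pics/c3.png",cv2.resize(s,(600,600),interpolation=cv2.INTER_CUBIC))
print(readout.get_clock())
```

```text
6.575
```

View pics/c3.png

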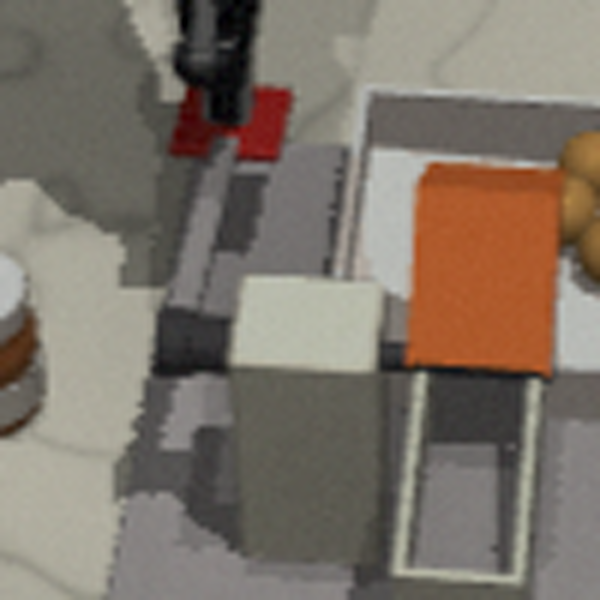

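Three balls are gathered at the tray's left side (around (348,258) in the scene view) and the chute is empty, with the lid up. I'll ease the lever up next.

Run:
```python
from h import *; import cv2
arm.servo_line([0.521,-0.108,0.150],vel=0.025); print(readout.get_position(),readout.get_force(),readout.get_clock())
arm.servo_line([0.521,-0.108,0.168],vel=0.015); print(readout.get_position(),readout.get_force(),readout.get_clock())
arm.servo_line([0.521,-0.108,0.28],vel=0.1)
arm.pause(0.3)
cv2.imwrite("pics/scene4.png",cams.snapshot("scene")[:,:,::-1]);cv2.imwrite("pics/side4.png",cams.snapshot("side")[:,:,::-1])
s=cv2.imread("pics/scene4.png")[205:355,215:415]; d=cv2.imread("pics/side4.png")[120:320,270:470]
cv2.imwrite("pics/c4.png",np.hstack([cv2.resize(s,(400,300)),cv2.resize(d,(400,300))]))
print(readout.get_position(),readout.get_force(),readout.get_clock())
```

```text
[ 0.52098324 -0.10796163  0.14994749] [2.5798199  0.06726618 1.76142039] 9.2
[ 0.52091797 -0.1079952   0.16788552] [-0.08086839 -0.63171732 -0.64019654] 10.55
[ 0.52099634 -0.10798644  0.27985859] [-0.1272238  -0.49871277  0.92277939] 12.2167
```

View pics/c4.png

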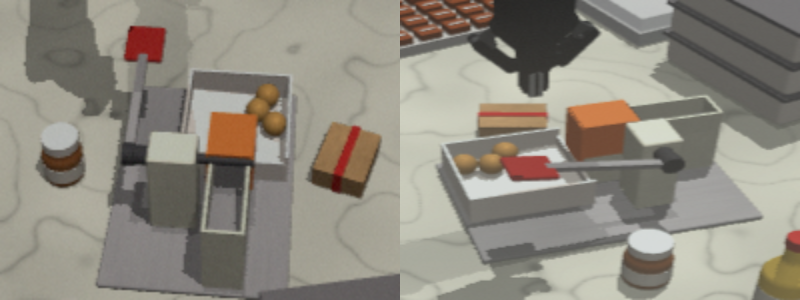

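View pics/scene4.png

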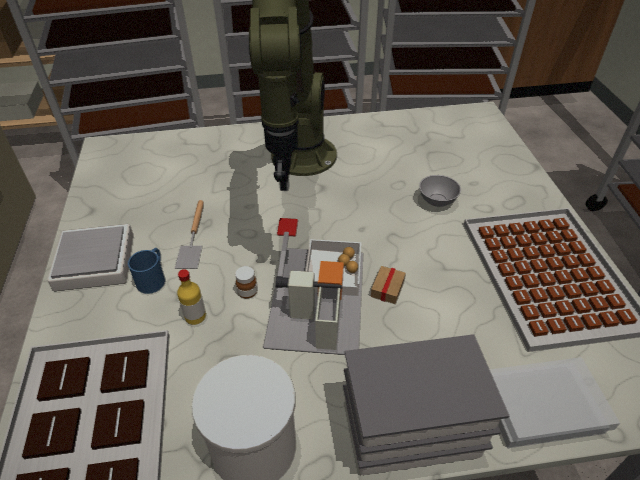

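The three balls are in the tray (scene about (349,258)), the lid is closed, and the pad is back up at (288,227). The other objects haven't moved, and the gripper is clear.

```bash
python3 -c "
from workcell import arm
arm.hand_in()"
```

```text
the job is handed in; nothing more can be done
```

The job is done and handed in at about 12.2 s on the robot's clock. All three chocolate balls are in the catch tray and the lid is closed.

- **Press:** I found the dispenser from the three camera pictures, with the fit agreeing to about 3 pixels. I then pressed the middle of the red pad with the closed fingers. They stopped against the lever's end stop with about 10–11 N at a TCP height of 89 mm, which is what I expected for fully down. I held it there about 2.7 s, and the pictures showed three balls in the tray and an empty chute.
- **Release:** I let the lever up at 0.025 m/s, then 0.015 m/s. The finger was still in contact at z 150 mm, just short of the lever's rest position. I then moved the gripper up to a TCP height of 0.28 m.
- **Last checks:** The pictures show the lid closed, the lever back at rest, the balls in the tray and the other objects where they were. The force reading was back to noise level. None of the checks failed or disagreed. I did not measure the lid's speed directly; I judged it gentle from the slow lever motion.

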